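Make up a stacked-disc pillar candle in its mould

ROBOT

A 7-joint arm with a two-finger parallel gripper is mounted at the origin on a cart in front of the work surface, level with it; the furniture and walls round the work are solid. World frame = base frame: x ahead of the robot, y to its left, z up, the work surface at z = 0. Lengths are in m, angles in rad, forces in N, time in s.
With the tool pointing down it reaches from about 0.425 to 0.925 m from the base axis. Payload 6.8 kg.
Tool frame: the origin (TCP) lies at the very end of the fingers, on their centre line; the grasp point (between the pads) lies 19 mm behind it; z points along the fingers, x is the direction in which the jaws open and shut, and the axes are right-handed (so a half turn about z gives the same grasp; the last joint's range is limited). The gripper opens to 85 mm and grips with 20 to 120 N. Pads are 22 mm wide; open, the fingers measure 114 mm over their backs; the gripper's body (76 mm by 85 mm) begins 54 mm behind the grasp point. The pads swing forward as they close: fully open they stand 13 mm farther back than shut.
Start: joints at [1.175, 0.477, 0.022, 1.555, -0.011, 1.109, -0.083], TCP at [0.192, -0.647, 0.231] pointing down, gripper open.
Joint ranges: [-2.96, 2.96], [-0.34, 2.1], [-1.41, 1.46], [0.24, 2.44], [-1.37, 4.51], [0.17, 1.92], [-2.96, 2.96]. Speed limits (rad/s): [2.39, 2.39, 3.14, 3.14, 3.14, 3.14, 3.14].

INTERFACE

Orientations are given as a rotation vector (axis times angle).
In Python, from bench import r, grab_frame gives the robot as it stands. The module is installed in compiled form; this text tells all that it offers.
- The arm moves only by the tool send_rows, never from a script. Its argument "series" is a list of rows, each a list of 2 entries, a list of its own where there are three numbers: the shift along the tool's x, y, z in m, then the turn, a rotation vector about the tool's x, y, z in units of 5 degrees (1.0 is 5 degrees). A call has 1 to 20 rows; each row shifts and turns the commanded pose from where the row before left it, along the tool's axes as they then stand; what a row does not reach is not made up. A row lasts 1/8 s, in which the tool goes at most 62.5 mm and 10.7 degrees, less where a joint would pass 70% of its speed; a pose out of reach is approached as far as the arm can. A call is refused whole if a number of a shift passes 0.0625 or a number of a turn 1, either way. A call with a gripper value outside its range is refused whole. "fingers" is the closure in counts, from 0 (fully open) to 255 (shut), set as the call begins (left out, the last holds). The fingers move at their own pace and stop on an object; "grip_force" is the grip in N (left out, the last holds). Time passes only in rows, so rows that do not move let the fingers close. It gives the time, the measured TCP pose, the force and the opening at its end, in the units of the state.
- r.get_obs(): the state, without advancing time (a new reading comes with each control period).
- grab_frame(name): name is "side" or "top"; returns a dict with "frame" (420x560x3 uint8, red, green, blue), "fx", "fy", "cx", "cy" (pixels), "origin" and "rotation" of the camera in the world. Camera axes: x right, y down, z forward; pixel columns grow to the right and rows downward; lengths in m; the calibration is good to about 2 mm. A picture is of the moment at which its call begins. There is no depth.
- r.hand_in(): hands the job in, once; it reports no verdict.
The state is a dict: "clock": time; "joints": joint angles; "qvel": joint speeds; "tau": joint torques, N m; "tcp_pos": TCP position; "orientation": TCP orientation; "contact_force": force on the tool from outside, world axes, zero at the start; "moment": the same for the moment, N m; "grip_width": finger opening in m.
Only numpy, scipy, OpenCV 4.12 (cv2) and the standard library are available. Lean on these libraries where they do the work, as an engineer would, in place of code of your own. Each camera call takes 0.05 s, during which the arm holds its last target.

TASK

Make up the pillar candle mould: first stand the metal tube upright on the mould base so that it seats round the plug and the pin, then drop the three wax discs over the pin and down into the tube so that they lie flat on one another, the thickest first, the fluted one next and the thin one last. Finish by setting the three-armed centring spider over the pin so that it lies level on the tube's rim, and leave the black tin, the candle jar and the wick carton where they are.

Things in the scene. Friction and masses are not known exactly. Their poses are not given: they have to be found in the camera images.
- mould_base: Mould base, fixed: aluminium plate 104 mm across, top at z 12 mm; on it a black cone plug (56 mm across at foot, 50 at top, top at z 18) and an upright steel pin 7 mm across up to z 92, its last 14 mm tapering to a 2 mm point. Origin: underside centre, on the pin axis at table height; z up. The tube stands on the plate round the plug: rim then at z 76, pin 16 mm above the rim.
- mould_tube_mid (a point): Mould tube, loose, standing: aluminium, open both ends, 68 mm outside, 64 mm high, bore 59 mm; the top 9 mm of the bore flares to 65 mm, below it a thin bead outside; this end stays up. Point: on the axis half-way up; z along the axis. Seated: point 44 mm above the table. 0.14 kg. The pin comes up through it when lowered and ends 16 mm above the rim: leave room under the gripper's body.
- disc_thick_mid (a point): Thick disc, loose, flat: plain round, honey-coloured wax, 53 mm across, 22 mm thick, 16 mm hole in the middle. Point: its centre, half-way up; z along the axis. 0.045 kg. Has 3 mm play all round in the tube, 4.5 mm on the pin. Fingers round it cannot enter the tube: release it just above the rim, pin already in its hole, and it falls flat to the bottom. In place: centre 29 mm above the table.
- disc_fluted_mid (a point): Fluted wax disc, loose, flat: same wax, 53 mm across over its 12 flutes, 16 mm thick, 16 mm hole in the middle. Point: its centre, half-way up; z along the axis. 0.032 kg. In place: centre 48 mm above the table.
- disc_thin_mid (a point): Thin wax disc, loose, flat: plain round, same wax, 53 mm across, 11 mm thick, 16 mm hole in the middle. Point: its centre, half-way up; z along the axis. 0.023 kg. In place: centre 61.5 mm above the table.
- spider_hub (a point): Steel centring spider, loose, on its lugs: hub 24 mm across, 18 mm high, 12 mm hole right through; 3 flat arms 5 mm thick from its foot out to 42 mm radius, lugs at their ends 5 mm down (inner face at 38 mm). Grip the hub. Point: on the axis, mid-hub, 14 mm above the lugs' feet, 9 above the arms' undersides. 0.07 kg. In place: arms on the rim, point 85 mm above the table, any yaw.
- tin_small: Bystander: small black closed tin, 51 mm across, 30 mm high, loose among the parts. Origin: centre of its underside.
- candle_jar: Bystander: glass jar with a pale green candle, 68 mm across, 78 mm high, loose at the left of the work. Origin: centre of its underside.
- wick_carton: Bystander: small brown carton 66x115x54 mm, long side along its own y, loose at the right of the work. Origin: centre of its underside.

How it is judged:
By the outcome, as a careful person would: the job done as asked, in the order asked, and still so for the second after the job is handed in, with the robot touching nothing.
It also fails if it takes over 115 s, if anything falls off the work surface, if the arm or the gripper's body presses on something with over 40 N, if the wrist force passes 120 N, or if a joint passes its speed limit or range.

## Working session

There is one attempt and no reset: what is moved stays moved. The work goes in short steps, Python scripts to look and compute and a tool call to move; the robot and the scene stay as the last step left them, time stands still between calls to the robot, and variables do not carry over. Pictures are saved under pics/ and viewed, and the job is handed in when it is done.

Besides the shell and the picture viewer there is one more tool, called after "Call:" in YAML: its name, and indented under it one key for each argument. send_rows: Moves the arm, as the interface text tells. Its arguments: {"type":"object","properties":{"series":{"type":"array"},"fingers":{"type":"number"},"grip_force":{"type":"number"}},"required":["series"]}

```bash
mkdir -p pics; cat > h.py <<'E'
import numpy as np, cv2
from bench import r, grab_frame
def snap(name,fn):
    f=grab_frame(name); cv2.imwrite('pics/'+fn,cv2.cvtColor(f['frame'],cv2.COLOR_RGB2BGR)); 
    np.savez(''+name+'.npz',**{k:np.array(v) for k,v in f.items()})
    return f
def ray(f,u,v,z):
    d=np.array(f['rotation'])@np.array([(u-f['cx'])/f['fx'],(v-f['cy'])/f['fy'],1.0])
    o=np.array(f['origin']); return o+d*(z-o[2])/d[2]
def proj(f,p):
    c=np.array(f['rotation']).T@(np.array(p)-np.array(f['origin'])); return f['fx']*c[0]/c[2]+f['cx'],f['fy']*c[1]/c[2]+f['cy']
E
python3 - <<'E'
from h import *
np.set_printoptions(precision=4,suppress=True)
for n in('top','side'):
    f=snap(n,n+'0.png'); print(n,f['fx'],f['cx'],f['cy'],np.array(f['origin']),np.array(f['rotation']))
print(r.get_obs())
E
```

```text
top 543.5829114975701 269.941808967562 205.70311688599787 [-0.1706 -0.2209  1.5433] [-2.1876  1.6644 -0.3798]
side 541.3276523985621 280.0165964962644 213.70748675509049 [0.0785 1.1453 0.6105] [-0.4682  2.4237 -1.5913]
{'clock': 0.1, 'joints': array([ 1.1749,  0.4778,  0.0223,  1.5563, -0.0115,  1.1093, -0.0831]), 'qvel': array([ 0.0002, -0.0015, -0.0002, -0.0038, -0.0003, -0.0012, -0.0016]), 'tau': array([  0.0042, -59.7764,   1.6138, -28.1955,   0.0129,   0.0051,
         0.    ]), 'tcp_pos': array([ 0.1914, -0.6467,  0.2304]), 'orientation': array([-2.5163,  1.8794,  0.0023]), 'contact_force': array([-0.278 , -0.4223, -0.0262]), 'moment': array([-0.0041,  0.0028, -0.0022]), 'grip_width': 0.08532865583005614}
```

```bash
sed -i "s/np.array(f\['rotation'\])/R(f)/g" h.py; cat >> h.py <<'E'
def R(f): return cv2.Rodrigues(np.array(f['rotation'],float))[0]
def load(n): return dict(np.load(''+n+'.npz'))
E
python3 - <<'E'
from h import *
np.set_printoptions(precision=4,suppress=True)
print(R(load('top')),R(load('side')))
E
```

```text
[[ 0.2682 -0.8652  0.4237]
 [-0.9634 -0.2379  0.1239]
 [-0.0064 -0.4414 -0.8973]] [[-0.9289 -0.1503  0.3386]
 [-0.3704  0.3687 -0.8525]
 [ 0.0033 -0.9173 -0.3981]]
```

View pics/top0.png

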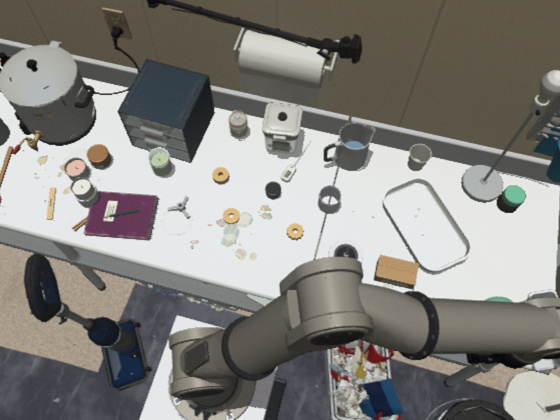

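View pics/side0.png

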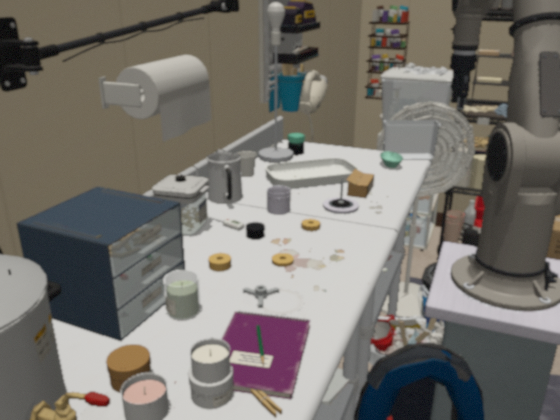

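```bash
python3 - <<'E'
import cv2
t=cv2.imread('pics/top0.png'); s=cv2.imread('pics/side0.png')
cv2.imwrite('pics/z1.png',cv2.resize(t[140:290,150:350],None,fx=4,fy=4,interpolation=cv2.INTER_CUBIC))
cv2.imwrite('pics/z2.png',cv2.resize(s[165:315,190:390],None,fx=4,fy=4,interpolation=cv2.INTER_CUBIC))
E
```

```text
(no output)
```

View pics/z1.png

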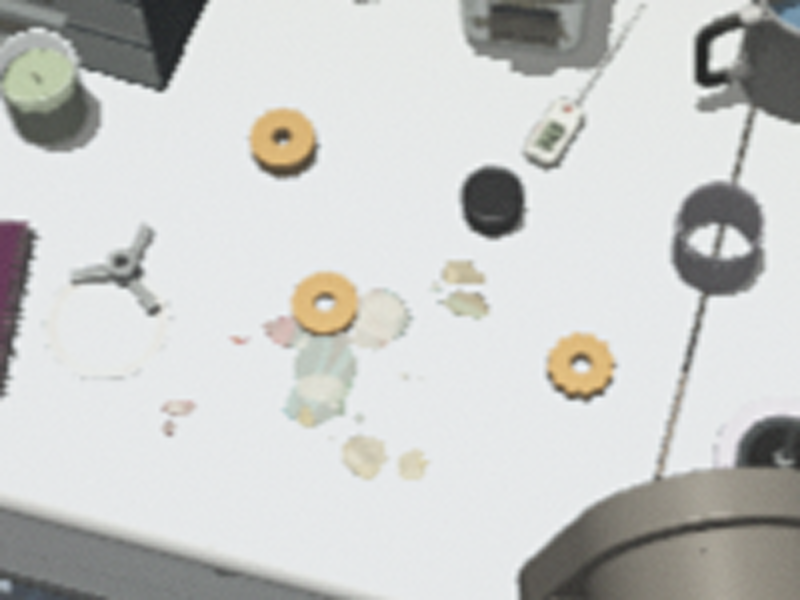

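View pics/z2.png

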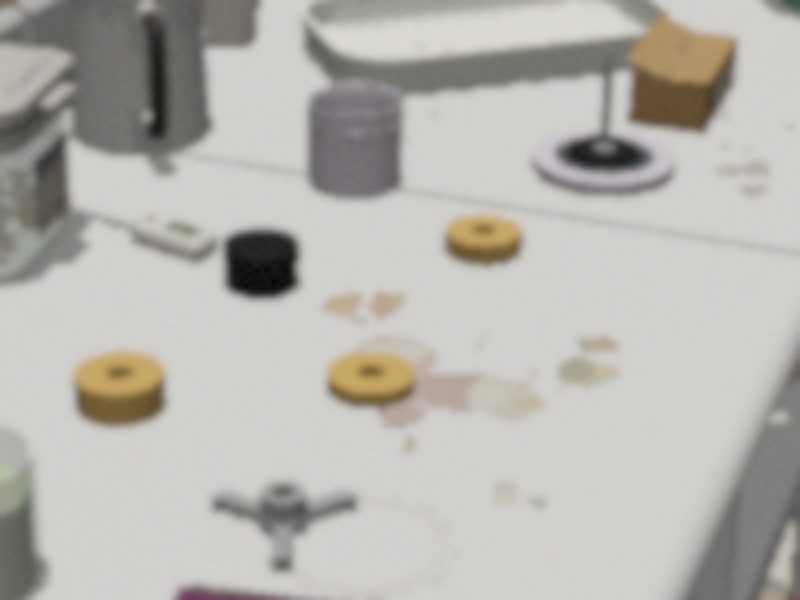

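```bash
cat >> h.py <<'E'
def blobs(f,lo,hi,amin=40):
    hsv=cv2.cvtColor(f['frame'],cv2.COLOR_RGB2HSV); m=cv2.inRange(hsv,np.array(lo),np.array(hi))
    n,l,st,c=cv2.connectedComponentsWithStats(m)
    return [(st[i].tolist(),c[i]) for i in range(1,n) if st[i][4]>amin],m,l
E
python3 - <<'E'
from h import *
np.set_printoptions(precision=4,suppress=True)
print(cv2.Rodrigues(r.get_obs()['orientation'])[0])
T=load('top');S=load('side')
for n,f in(('top',T),('side',S)):
    b,m,l=blobs(f,(8,90,60),(30,255,255),60); print(n)
    for st,c in b: print(st,c,[ray(f,*c,z)[:2] for z in(.0055,.008,.011)])
    b,m,l=blobs(f,(0,0,0),(180,255,60),60)
    for st,c in b: 
        if st[4]<600: print('dark',st,c,ray(f,*c,.015)[:2])
E
```

```text
[[ 0.2838 -0.9589 -0.0006]
 [-0.9589 -0.2838  0.0016]
 [-0.0017  0.0001 -1.    ]]
top
[27, 131, 16, 17, 103] [ 34.3301 138.4175] [array([0.5884, 0.8244]), array([0.5871, 0.8227]), array([0.5856, 0.8206])]
[87, 145, 22, 18, 294] [ 97.3265 153.5102] [array([0.5895, 0.5952]), array([0.5883, 0.5939]), array([0.5868, 0.5923])]
[0, 147, 13, 38, 131] [  5.3053 163.2061] [array([0.4747, 0.8729]), array([0.4736, 0.8712]), array([0.4724, 0.869 ])]
[213, 168, 16, 14, 170] [220.2235 174.5529] [array([0.6212, 0.1773]), array([0.6199, 0.1766]), array([0.6184, 0.1759])]
[223, 209, 16, 15, 163] [230.9202 215.6012] [array([0.4899, 0.0998]), array([0.4888, 0.0993]), array([0.4875, 0.0987])]
[287, 224, 16, 15, 163] [294.7485 231.0982] [array([ 0.4917, -0.1057]), array([ 0.4906, -0.1058]), array([ 0.4893, -0.1061])]
[376, 256, 43, 32, 884] [396.5973 270.2715] [array([ 0.4492, -0.4292]), array([ 0.4482, -0.4288]), array([ 0.4469, -0.4284])]
[355, 352, 12, 27, 131] [360.7939 367.458 ] [array([ 0.1445, -0.3821]), array([ 0.144 , -0.3818]), array([ 0.1434, -0.3815])]
dark [111, 20, 30, 53, 262] [120.0763  3
[... 1954 characters left out ...]
), array([0.6302, 0.6794]), array([0.6275, 0.6817])]
[262, 398, 19, 17, 125] [269.976 405.4  ] [array([0.3317, 0.547 ]), array([0.3307, 0.5495]), array([0.3294, 0.5524])]
dark [453, 44, 25, 7, 140] [464.5929  47.2214] [ 0.4315 -4.5157]
dark [278, 48, 40, 17, 399] [297.2857  56.2531] [ 1.6792 -3.2644]
dark [490, 100, 25, 30, 189] [503.2328 116.6667] [ 0.0337 -1.6006]
dark [289, 143, 14, 11, 116] [296.3017 147.7414] [ 0.7629 -0.7449]
dark [227, 171, 4, 28, 80] [228.9375 184.425 ] [ 0.8201 -0.2845]
dark [550, 179, 10, 13, 69] [555.6812 185.5507] [-0.1376 -0.6652]
dark [437, 187, 36, 66, 335] [446.9313 209.6149] [ 0.1599 -0.3343]
dark [247, 224, 16, 15, 208] [254.8125 230.5769] [ 0.6047 -0.0039]
```

```bash
python3 - <<'E'
from h import *
np.set_printoptions(precision=4,suppress=True)
T=load('top');S=load('side')
print('tube',ray(T,329.4,199.5,.032),ray(S,278.6,199,.032))
print('base',ray(S,340.4,204.7,.006),ray(S,341.5,180.5,.092))
print('spider',ray(T,179.8,206,.016),ray(S,260.5,287,.023))
print('jar',ray(T,160,161,.04), 'tin',ray(T,272.8,190,.015))
E
```

```text
tube [ 0.6128 -0.185   0.032 ] [ 0.6135 -0.1901  0.032 ]
base [ 0.4538 -0.277   0.006 ] [ 0.4464 -0.2473  0.092 ]
spider [0.4746 0.2621 0.016 ] [0.4741 0.2578 0.023 ]
jar [0.5998 0.3706 0.04  ] tin [ 0.607  -0.0037  0.015 ]
```

Call:
send_rows:
  series:
    - [[0, 0, 0], [0, 0, 0.83]]
    - [[0, 0, 0], [0, 0, 0.83]]
    - [[0, 0, 0], [0, 0, 0.83]]
    - [[0, 0, 0], [0, 0, 0.83]]
    - [[-0.033, -0.03, 0], [0, 0, 0]]
    - [[-0.033, -0.03, 0], [0, 0, 0]]
    - [[-0.033, -0.03, 0], [0, 0, 0]]
    - [[-0.033, -0.03, 0], [0, 0, 0]]
    - [[-0.033, -0.03, 0], [0, 0, 0]]
    - [[-0.033, -0.03, 0], [0, 0, 0]]
    - [[-0.033, -0.03, 0], [0, 0, 0]]
    - [[-0.033, -0.03, 0], [0, 0, 0]]
    - [[-0.033, -0.03, 0], [0, 0, 0]]
    - [[-0.033, -0.03, 0], [0, 0, 0]]
    - [[-0.033, -0.03, 0], [0, 0, 0]]
    - [[-0.033, -0.03, 0], [0, 0, 0]]
    - [[-0.033, -0.03, 0], [0, 0, 0]]
    - [[-0.033, -0.03, 0], [0, 0, 0]]
    - [[0, 0, 0], [0, 0, 0]]
  fingers: 0

```text
clock: 2.48
tcp_pos: [0.6146, -0.181, 0.2306]
orientation: [-2.226, 2.214, 0.003]
contact_force: [0.4, -0.8, -0.1]
grip_width: 0.0852
```

```bash
python3 - <<'E'
from h import *
np.set_printoptions(precision=4,suppress=True)
o=r.get_obs();print(o['clock'],o['tcp_pos'],o['joints'],cv2.Rodrigues(o['orientation'])[0])
T=snap('top','top1.png');S=snap('side','side1.png')
t=cv2.imread('pics/top1.png'); s=cv2.imread('pics/side1.png')
a=cv2.resize(t[150:300,270:420],None,fx=4,fy=4,interpolation=cv2.INTER_CUBIC)
cv2.imwrite('pics/z3.png',a)
cv2.imwrite('pics/z4.png',cv2.resize(s[100:250,220:420],None,fx=4,fy=4,interpolation=cv2.INTER_CUBIC))
E
```

```text
2.475 [ 0.6146 -0.181   0.2306] [ 0.2886  0.4265 -0.133   1.6352  0.0591  1.0842 -1.4259] [[ 0.0051 -1.      0.0002]
 [-1.     -0.0051  0.0026]
 [-0.0026 -0.0003 -1.    ]]
```

View pics/z3.png

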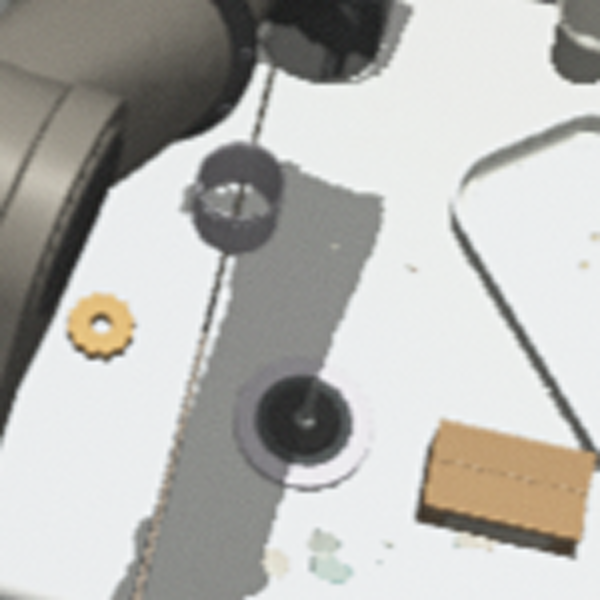

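View pics/z4.png

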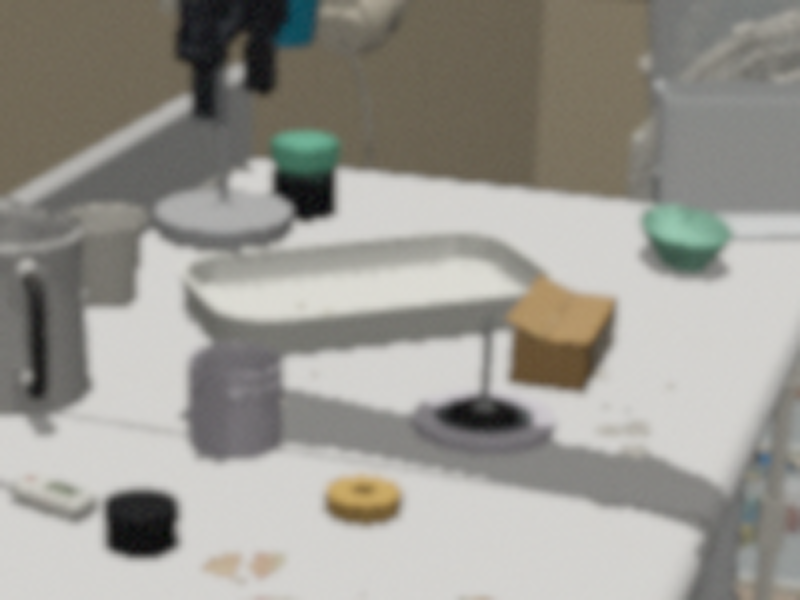

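```bash
python3 - <<'E'
from h import *
np.set_printoptions(precision=4,suppress=True)
T=load('top');S=load('side')
z=lambda u,o:(u+.5)/4-.5+o
print('base T',ray(T,z(304,270),z(422.5,150),.006),'plug',ray(T,z(304,270),z(419.5,150),.014),'tip',ray(T,z(316,270),z(376,150),.088))
print('base S',ray(S,z(485,220),z(421,100),.006),'plug',ray(S,z(484,220),z(414,100),.016))
print('tube T',ray(T,z(237.5,270),z(197.5,150),.032),'S',ray(S,z(236.5,220),z(400,100),.032))
print('tip check proj of .092',[proj(T,(.451,-.273,h)) for h in(.0,.092)],[proj(S,(.451,-.273,h)) for h in(.018,.092)])
E
```

```text
base T [ 0.4554 -0.2732  0.006 ] plug [ 0.4545 -0.2724  0.014 ] tip [ 0.4593 -0.2713  0.088 ]
base S [ 0.4522 -0.2762  0.006 ] plug [ 0.4503 -0.2652  0.016 ]
tube T [ 0.6141 -0.1834  0.032 ] S [ 0.6113 -0.1859  0.032 ]
tip check proj of .092 [(np.float64(345.01992286848946), np.float64(257.25943819378847)), (np.float64(348.7896121737274), np.float64(245.83292883251863))] [(np.float64(341.1665471909504), np.float64(201.5064673793722)), (np.float64(342.4196512446933), np.float64(177.43914760292756))]
```

Call:
send_rows:
  series:
    - [[0.004, 0.002, 0.04], [0, 0, 0]]
    - [[0, 0, 0.04], [0, 0, 0]]
    - [[0, 0, 0.04], [0, 0, 0]]
    - [[0, 0, 0.03], [0, 0, 0]]
    - [[0, 0, 0.03], [0, 0, 0]]
    - [[0, 0, 0.02], [0, 0, 0]]
    - [[0, 0, 0.015], [0, 0, 0]]
    - [[0, 0, 0], [0, 0, 0]]
  fingers: 0
  grip_force: 40

```text
clock: 3.58
tcp_pos: [0.6098, -0.1903, 0.0156]
orientation: [2.218, -2.223, -0.002]
contact_force: [-0.8, 0.5, 0.6]
grip_width: 0.0856
```

Call:
send_rows:
  series:
    - [[0, 0, 0], [0, 0, 0]]
    - [[0, 0, 0], [0, 0, 0]]
    - [[0, 0, 0], [0, 0, 0]]
    - [[0, 0, 0], [0, 0, 0]]
    - [[0, 0, 0], [0, 0, 0]]
    - [[0, 0, 0], [0, 0, 0]]
  fingers: 255

```text
clock: 4.32
tcp_pos: [0.6115, -0.1903, 0.0176]
orientation: [-2.218, 2.223, -0.003]
contact_force: [-0.2, 0.4, 6.3]
grip_width: 0.0668
```

Call:
send_rows:
  series:
    - [[0, 0, -0.01], [0, 0, 0]]
    - [[0, 0, -0.02], [0, 0, 0]]
    - [[0, 0, -0.03], [0, 0, 0]]
    - [[0, 0, -0.03], [0, 0, 0]]
    - [[0, 0, -0.03], [0, 0, 0]]
    - [[0, 0, 0], [0, 0, 0]]
    - [[0, 0, 0], [0, 0, 0]]

```text
clock: 5.2
tcp_pos: [0.6099, -0.19, 0.136]
orientation: [2.219, -2.223, -0.001]
contact_force: [-0.3, -0.1, -1.6]
grip_width: 0.0668
```

```bash
python3 - <<'E'
from h import *
np.set_printoptions(precision=4,suppress=True)
o=r.get_obs();print(o['clock'],o['tcp_pos'],o['contact_force'],o['grip_width'])
T=snap('top','top2.png');S=snap('side','side2.png')
t=cv2.imread('pics/top2.png'); s=cv2.imread('pics/side2.png')
a=cv2.resize(t[130:280,250:400],None,fx=4,fy=4,interpolation=cv2.INTER_CUBIC)
b=cv2.resize(s[100:250,220:370],None,fx=4,fy=4,interpolation=cv2.INTER_CUBIC)
cv2.imwrite('pics/z5.png',cv2.resize(np.hstack([a,b]),(1200,600))[:,:][:, :]) if 0 else (cv2.imwrite('pics/z5.png',a),cv2.imwrite('pics/z6.png',b))
E
```

```text
5.2 [ 0.6099 -0.19    0.136 ] [-0.2582 -0.1377 -1.5771] 0.06682813374196356
```

View pics/z5.png

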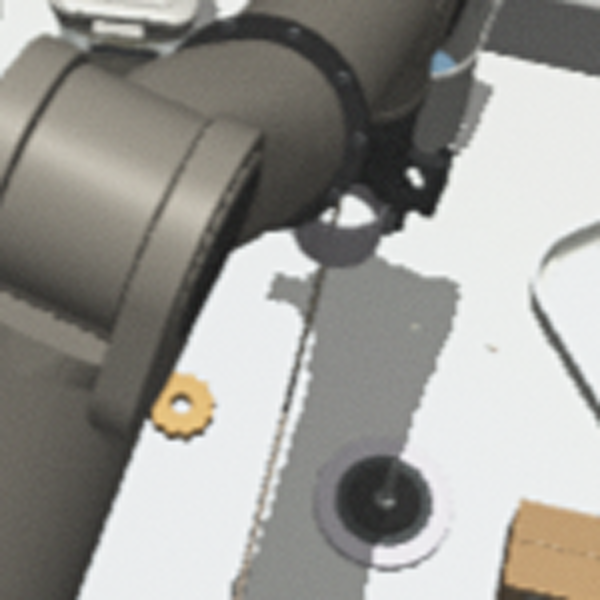

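View pics/z6.png

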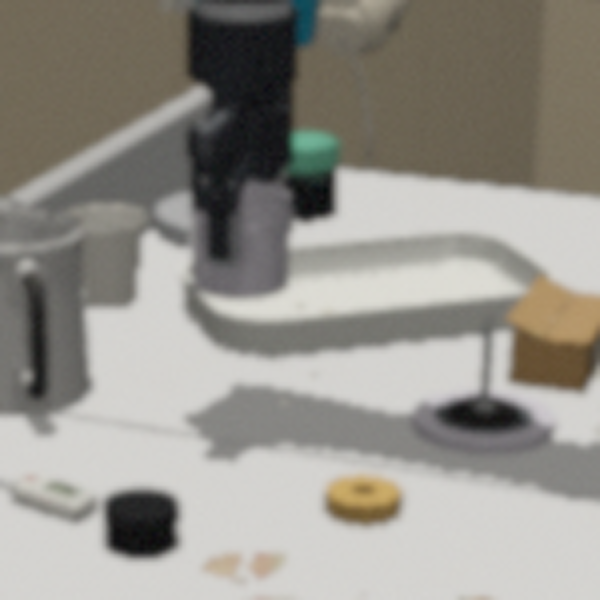

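```bash
python3 - <<'E'
from h import *
np.set_printoptions(precision=4,suppress=True)
T=load('top');S=load('side')
z=lambda u,o:(u+.5)/4-.5+o
iz=lambda p,ou,ov:((p[0]-ou+.5)*4-.5,(p[1]-ov+.5)*4-.5)
for x in(.610,.613):
  c=np.array([x,-.19,0])
  a=np.linspace(0,2*np.pi,200)
  for n,f,ou,ov in(('T',T,250,130),('S',S,220,100)):
    P=np.array([iz(proj(f,(x+.034*np.cos(t),-.19+.034*np.sin(t),h)),ou,ov) for t in a for h in(.12,.184)])
    print(x,n,P.min(0),P.max(0))
E
```

```text
0.61 T [289.8564 147.3   ] [392.3176 271.55  ]
0.61 S [191.4989 179.1242] [290.4562 297.5167]
0.613 T [290.776  143.8336] [393.1886 268.0442]
0.613 S [187.4787 178.6675] [286.3699 296.9675]
```

Call:
send_rows:
  series:
    - [[0.01, 0.02, 0], [0, 0, 0]]
    - [[0.015, 0.028, 0], [0, 0, 0]]
    - [[0.015, 0.028, 0], [0, 0, 0]]
    - [[0.015, 0.028, 0], [0, 0, 0]]
    - [[0.015, 0.028, 0], [0, 0, 0]]
    - [[0.01, 0.018, 0], [0, 0, 0]]
    - [[0.0045, 0.008, 0], [0, 0, 0]]
    - [[0, 0, 0], [0, 0, 0]]
    - [[0, 0, 0], [0, 0, 0]]

```text
clock: 6.42
tcp_pos: [0.4535, -0.2735, 0.1364]
orientation: [-2.22, 2.221, -0.001]
contact_force: [0.5, 0.1, -1.2]
grip_width: 0.0672
```

Call:
send_rows:
  series:
    - [[0.001, 0.001, 0.02], [0, 0, 0]]
    - [[0, 0, 0.02], [0, 0, 0]]
    - [[0, 0, 0.02], [0, 0, 0]]
    - [[0, 0, 0.015], [0, 0, 0]]
    - [[0, 0, 0.01], [0, 0, 0]]
    - [[0, 0, 0.01], [0, 0, 0]]
    - [[0, 0, 0.004], [0, 0, 0]]
    - [[0, 0, 0], [0, 0, 0]]

```text
clock: 7.42
tcp_pos: [0.4514, -0.2753, 0.0373]
orientation: [2.219, -2.224, -0.0]
contact_force: [0.5, 0.1, -1.7]
grip_width: 0.0671
```

```bash
python3 - <<'E'
from h import *
np.set_printoptions(precision=4,suppress=True)
o=r.get_obs();print(o['clock'],o['tcp_pos'],o['contact_force'],o['grip_width'])
T=snap('top','top3.png');S=snap('side','side3.png')
t=cv2.imread('pics/top3.png'); s=cv2.imread('pics/side3.png')
a=cv2.resize(t[180:330,270:420],None,fx=4,fy=4,interpolation=cv2.INTER_CUBIC)
b=cv2.resize(s[100:250,270:420],None,fx=4,fy=4,interpolation=cv2.INTER_CUBIC)
cv2.imwrite('pics/z7.png',cv2.resize(np.hstack([a,b]),(800,400)))
E
```

```text
7.425 [ 0.4514 -0.2753  0.0373] [ 0.4957  0.0625 -1.7407] 0.06707331262746083
```

View pics/z7.png

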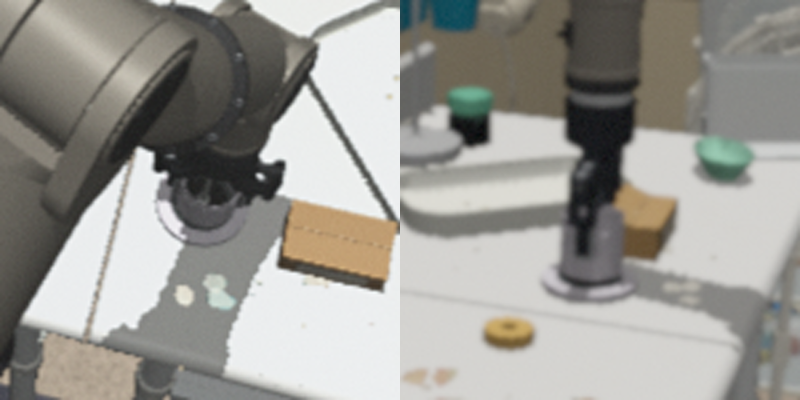

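Call:
send_rows:
  series:
    - [[0, 0, 0.003], [0, 0, 0]]
    - [[0, 0, 0.003], [0, 0, 0]]
    - [[0, 0, 0.002], [0, 0, 0]]
    - [[0, 0, 0], [0, 0, 0]]

```text
clock: 8.02
tcp_pos: [0.4514, -0.2746, 0.0297]
orientation: [-2.22, 2.223, 0.001]
contact_force: [-0.6, 1.7, 5.0]
grip_width: 0.0668
```

Call:
send_rows:
  series:
    - [[0, 0, 0], [0, 0, 0]]
    - [[0, 0, 0], [0, 0, 0]]
    - [[0, 0, 0], [0, 0, 0]]
    - [[0, 0, 0], [0, 0, 0]]
    - [[0, 0, 0], [0, 0, 0]]
  fingers: 0

```text
clock: 8.65
tcp_pos: [0.4513, -0.2753, 0.0293]
orientation: [2.219, -2.224, 0.0]
contact_force: [-0.0, 0.4, 0.4]
grip_width: 0.0857
```

Call:
send_rows:
  series:
    - [[0, 0, -0.01], [0, 0, 0]]
    - [[0, 0, -0.03], [0, 0, 0]]
    - [[0, 0, -0.04], [0, 0, 0]]
    - [[0, 0, -0.04], [0, 0, 0]]
    - [[0, 0, -0.04], [0, 0, 0]]
    - [[-0.04, -0.015, 0], [0, 0, 0]]
    - [[-0.055, -0.02, 0], [0, 0, 0]]
    - [[-0.055, -0.02, 0], [0, 0, 0]]
    - [[-0.055, -0.02, 0], [0, 0, 0]]
    - [[-0.055, -0.02, 0], [0, 0, 0]]
    - [[-0.055, -0.02, 0], [0, 0, 0]]
    - [[-0.055, -0.02, 0], [0, 0, 0]]
    - [[-0.05, -0.02, 0], [0, 0, 0]]
    - [[-0.03, -0.01, 0], [0, 0, 0]]
    - [[0, 0, 0], [0, 0, 0]]

```text
clock: 10.52
tcp_pos: [0.617, 0.1782, 0.1898]
orientation: [-2.223, 2.217, 0.002]
contact_force: [0.7, -0.6, 0.3]
grip_width: 0.0858
```

```bash
python3 - <<'E'
from h import *
np.set_printoptions(precision=4,suppress=True)
o=r.get_obs();print(o['clock'],o['tcp_pos'],o['contact_force'],o['grip_width'],o['joints'])
T=snap('top','top4.png');S=snap('side','side4.png')
t=cv2.imread('pics/top4.png'); s=cv2.imread('pics/side4.png')
a=cv2.resize(t[200:300,300:400],None,fx=4,fy=4,interpolation=cv2.INTER_CUBIC)
b=cv2.resize(s[140:240,290:390],None,fx=4,fy=4,interpolation=cv2.INTER_CUBIC)
cv2.imwrite('pics/z8.png',np.hstack([a,b]))
E
```

```text
10.525 [0.617  0.1782 0.1898] [ 0.6886 -0.5805  0.3366] 0.08582794361231794 [-0.17    0.4786 -0.2835  1.6643  0.15    1.0192 -2.07  ]
```

View pics/z8.png

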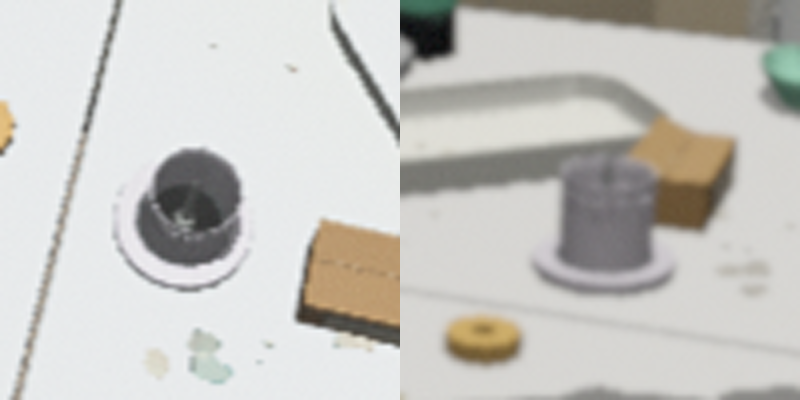

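View pics/top4.png

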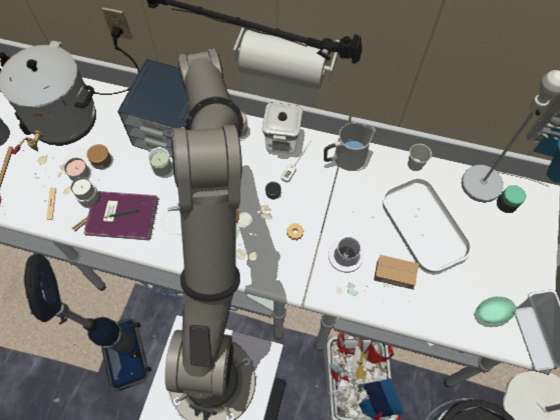

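Call:
send_rows:
  series:
    - [[0, 0, 0.03], [0, 0, 0]]
    - [[0, 0, 0.04], [0, 0, 0]]
    - [[0, 0, 0.04], [0, 0, 0]]
    - [[0, 0, 0.03], [0, 0, 0]]
    - [[0, 0, 0.025], [0, 0, 0]]
    - [[0, 0, 0.013], [0, 0, 0]]
    - [[0, 0, 0.005], [0, 0, 0]]
    - [[0, 0, 0], [0, 0, 0]]

```text
clock: 11.62
tcp_pos: [0.6176, 0.1741, 0.0069]
orientation: [-2.218, 2.224, -0.001]
contact_force: [-0.1, -0.4, 0.8]
grip_width: 0.0854
```

Call:
send_rows:
  series:
    - [[0, 0, 0], [0, 0, 0]]
    - [[0, 0, 0], [0, 0, 0]]
    - [[0, 0, 0], [0, 0, 0]]
    - [[0, 0, 0], [0, 0, 0]]
    - [[0, 0, 0], [0, 0, 0]]
    - [[0, 0, 0], [0, 0, 0]]
  fingers: 255
  grip_force: 30

```text
clock: 12.38
tcp_pos: [0.6178, 0.1746, 0.0074]
orientation: [-2.218, 2.223, -0.001]
contact_force: [-1.1, -1.0, 6.0]
grip_width: 0.0514
```

Call:
send_rows:
  series:
    - [[0, 0, -0.01], [0, 0, 0]]
    - [[0, 0, -0.03], [0, 0, 0]]
    - [[0, 0, -0.04], [0, 0, 0]]
    - [[0, 0, -0.04], [0, 0, 0]]
    - [[0.03, 0.01, 0], [0, 0, 0]]
    - [[0.05, 0.018, 0], [0, 0, 0]]
    - [[0.05, 0.018, 0], [0, 0, 0]]
    - [[0.05, 0.018, 0], [0, 0, 0]]
    - [[0.05, 0.018, 0], [0, 0, 0]]
    - [[0.05, 0.018, 0], [0, 0, 0]]
    - [[0.05, 0.018, 0], [0, 0, 0]]
    - [[0.05, 0.018, 0], [0, 0, 0]]
    - [[0.04, 0.018, 0], [0, 0, 0]]
    - [[0.02, 0.009, 0], [0, 0, 0]]
    - [[0.009, 0.001, 0], [0, 0, 0]]
    - [[0, 0, 0], [0, 0, 0]]
    - [[0, 0, 0], [0, 0, 0]]

```text
clock: 14.5
tcp_pos: [0.4532, -0.2728, 0.1264]
orientation: [-2.221, 2.221, 0.0]
contact_force: [0.3, 1.0, -0.6]
grip_width: 0.0513
```

```bash
python3 - <<'E'
from h import *
np.set_printoptions(precision=4,suppress=True)
o=r.get_obs();print(o['clock'],o['tcp_pos'],o['contact_force'],o['grip_width'])
T=snap('top','top5.png');S=snap('side','side5.png')
t=cv2.imread('pics/top5.png'); s=cv2.imread('pics/side5.png')
a=cv2.resize(t[200:300,300:400],None,fx=4,fy=4,interpolation=cv2.INTER_CUBIC)
b=cv2.resize(s[120:220,290:390],None,fx=4,fy=4,interpolation=cv2.INTER_CUBIC)
cv2.imwrite('pics/z9.png',np.hstack([a,b]))
p=o['tcp_pos']
for n,f in(('top',T),('side',S)):
    b,m,l=blobs(f,(8,90,60),(30,255,255),60); print(n)
    for st,c in b:
        if 300<c[0]<390 and 130<c[1]<270: print(st,c,ray(f,*c,p[2]+.004))
    print('pin',proj(f,(.4537,-.2745,.085)),'rim',proj(f,(.4537,-.2745,.076)))
E
```

```text
14.5 [ 0.4532 -0.2728  0.1264] [ 0.2949  1.0182 -0.6209] 0.05134904419395862
top
[342, 233, 19, 18, 226] [351.4381 241.8451] [ 0.4483 -0.2763  0.1304]
pin (np.float64(349.19348785081087), np.float64(246.03276343957793)) rim (np.float64(348.80689426540516), np.float64(247.1972841175969))
side
[340, 158, 13, 12, 81] [347.3704 164.6049] [ 0.4398 -0.2774  0.1304]
[349, 170, 24, 27, 375] [360.6107 182.6987] [ 0.3692 -0.1468  0.1304]
[302, 220, 18, 10, 148] [310.2973 224.4324] [0.4058 0.1463 0.1304]
pin (np.float64(341.5275064443698), np.float64(179.46770403596048)) rim (np.float64(341.37510943522886), np.float64(182.4295794649783))
```

View pics/z9.png

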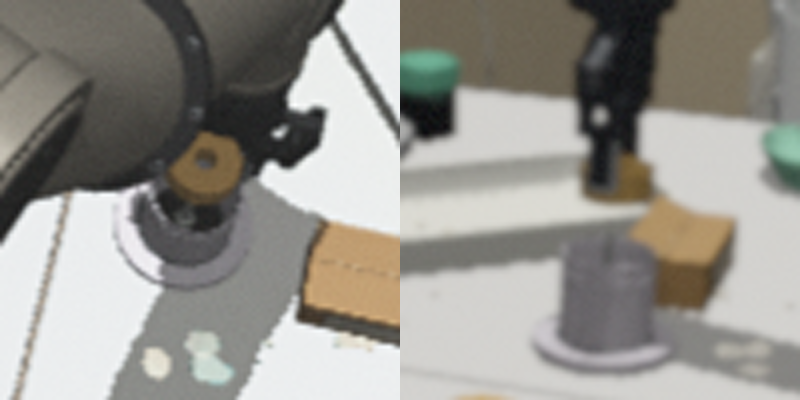

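```bash
python3 - <<'E'
from h import *
np.set_printoptions(precision=4,suppress=True)
T=load('top');S=load('side')
z=lambda u,o:(u+.5)/4-.5+o
print('hole T top',ray(T,z(206,300),z(158,200),.1414))
iz=lambda p,ou,ov:((p[0]-ou+.5)*4-.5,(p[1]-ov+.5)*4-.5)
a=np.linspace(0,2*np.pi,200)
def box(f,ou,ov,x,y,R_,hs):
    P=np.array([iz(proj(f,(x+R_*np.cos(t),y+R_*np.sin(t),h)),ou,ov) for t in a for h in hs]); return P.min(0),P.max(0)
print('tube T',box(T,300,200,.4537,-.2745,.034,(.012,.076)),'S',box(S,290,140,.4537,-.2745,.034,(.012,.076)))
print('plate T',box(T,300,200,.4537,-.2745,.052,(0,.012)),'S',box(S,290,140,.4537,-.2745,.052,(0,.012)))
print('disc T',box(T,300,200,.4532,-.2728,.0265,(.1194,.1414)),'S',box(S,290,120,.4532,-.2728,.0265,(.1194,.1414)))
for f,n,ou,ov in((T,'T',300,200),(S,'S',290,140)):
  print(n,[iz(proj(f,(.4537,-.2745,h)),ou,ov) for h in(.018,.085,.092)])
E
python3 - <<'E'
import cv2
t=cv2.imread('pics/top4.png'); s=cv2.imread('pics/side4.png')
cv2.imwrite('pics/z10.png',cv2.resize(t[230:275,325:370],None,fx=12,fy=12,interpolation=cv2.INTER_CUBIC))
E
```

```text
hole T top [ 0.4513 -0.2733  0.1414]
tube T (array([140.7813, 146.9928]), array([243.846, 264.946])) S (array([155.8777, 155.1533]), array([254.8407, 272.0334]))
plate T (array([115.3286, 158.0406]), array([255.7156, 293.3185])) S (array([130.5529, 227.5498]), array([274.8076, 297.5203]))
disc T (array([164.2171, 120.5031]), array([243.945 , 202.4432])) S (array([172.3826, 153.19  ]), array([249.4811, 206.5997]))
T [(np.float64(187.1303951834534), np.float64(219.1983506160543)), (np.float64(198.27395140324347), np.float64(185.63105375831174)), (np.float64(199.4877549582568), np.float64(181.97476096860396))]
S [(np.float64(203.13858188878794), np.float64(246.27448873427727)), (np.float64(207.61002577747922), np.float64(159.37081614384192)), (np.float64(208.0861059508518), np.float64(150.1180744023651))]
```

View pics/z10.png

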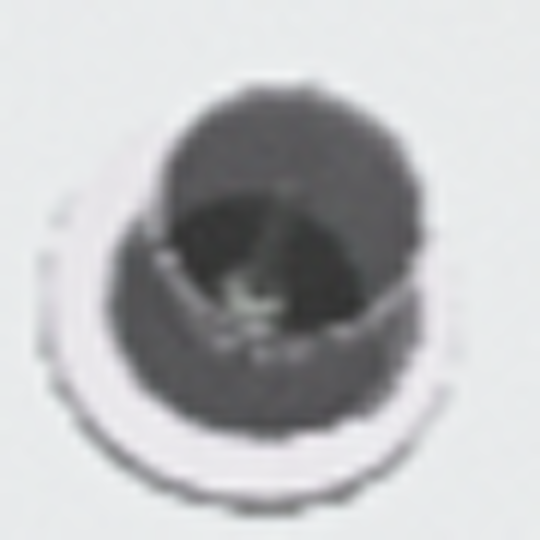

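Call:
send_rows:
  series:
    - [[0, -0.0015, 0.01], [0, 0, 0]]
    - [[0, 0, 0.01], [0, 0, 0]]
    - [[0, 0, 0.01], [0, 0, 0]]
    - [[0, 0, 0.006], [0, 0, 0]]
    - [[0, 0, 0.003], [0, 0, 0]]
    - [[0, 0, 0], [0, 0, 0]]
    - [[0, 0, 0], [0, 0, 0]]

```text
clock: 15.48
tcp_pos: [0.4541, -0.2744, 0.0876]
orientation: [-2.219, 2.224, -0.001]
contact_force: [0.9, 0.3, -0.3]
grip_width: 0.051
```

```bash
python3 - <<'E'
from h import *
np.set_printoptions(precision=4,suppress=True)
o=r.get_obs();print(o['clock'],o['tcp_pos'],o['contact_force'],o['grip_width'])
T=snap('top','top6.png');S=snap('side','side6.png')
t=cv2.imread('pics/top6.png'); s=cv2.imread('pics/side6.png')
a=cv2.resize(t[200:300,300:400],None,fx=4,fy=4,interpolation=cv2.INTER_CUBIC)
b=cv2.resize(s[120:220,290:390],None,fx=4,fy=4,interpolation=cv2.INTER_CUBIC)
cv2.imwrite('pics/z11.png',np.hstack([a,b]))
E
```

```text
15.475 [ 0.4541 -0.2744  0.0876] [ 0.9381  0.309  -0.3462] 0.05103978671461177
```

View pics/z11.png

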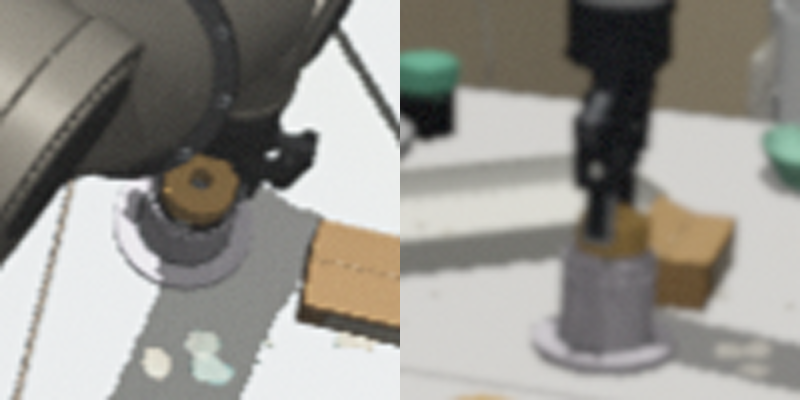

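Call:
send_rows:
  series:
    - [[0, 0, 0], [0, 0, 0]]
    - [[0, 0, 0], [0, 0, 0]]
    - [[0, 0, 0], [0, 0, 0]]
    - [[0, 0, 0], [0, 0, 0]]
    - [[0, 0, -0.01], [0, 0, 0]]
    - [[0, 0, -0.03], [0, 0, 0]]
    - [[0, 0, -0.04], [0, 0, 0]]
    - [[0, 0, -0.03], [0, 0, 0]]
    - [[-0.02, -0.005, 0], [0, 0, 0]]
    - [[-0.05, -0.01, 0], [0, 0, 0]]
    - [[-0.05, -0.01, 0], [0, 0, 0]]
    - [[-0.035, -0.008, 0], [0, 0, 0]]
    - [[-0.0125, -0.003, 0], [0, 0, 0]]
    - [[0, 0, 0], [0, 0, 0]]
    - [[0, 0, 0], [0, 0, 0]]
  fingers: 0

```text
clock: 17.45
tcp_pos: [0.4897, -0.1086, 0.1973]
orientation: [2.216, -2.226, 0.0]
contact_force: [0.5, -0.2, 0.6]
grip_width: 0.0851
```

```bash
cat > look.py <<'E'
import sys
from h import *
np.set_printoptions(precision=4,suppress=True)
k=sys.argv[1]
o=r.get_obs();print(o['clock'],o['tcp_pos'],o['contact_force'],o['grip_width'],o['joints'])
T=snap('top','top%s.png'%k);S=snap('side','side%s.png'%k)
t=cv2.imread('pics/top%s.png'%k); s=cv2.imread('pics/side%s.png'%k)
a=cv2.resize(t[200:300,300:400],None,fx=4,fy=4,interpolation=cv2.INTER_CUBIC)
b=cv2.resize(s[140:240,290:390],None,fx=4,fy=4,interpolation=cv2.INTER_CUBIC)
cv2.imwrite('pics/v%s.png'%k,np.hstack([a,b]))
E
python3 look.py 7
```

```text
17.45 [ 0.4897 -0.1086  0.1973] [ 0.4511 -0.178   0.5537] 0.08513966193397998 [ 0.3473  0.2493 -0.2945  1.9827  0.0909  0.9223 -1.5688]
```

View pics/v7.png

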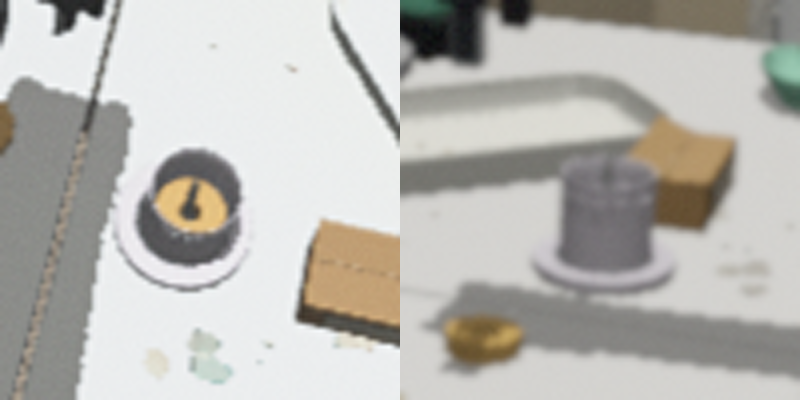

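Call:
send_rows:
  series:
    - [[-0.001, 0, 0.03], [0, 0, 0]]
    - [[0, 0, 0.04], [0, 0, 0]]
    - [[0, 0, 0.04], [0, 0, 0]]
    - [[0, 0, 0.035], [0, 0, 0]]
    - [[0, 0, 0.025], [0, 0, 0]]
    - [[0, 0, 0.014], [0, 0, 0]]
    - [[0, 0, 0.007], [0, 0, 0]]
    - [[0, 0, 0], [0, 0, 0]]
    - [[0, 0, 0], [0, 0, 0]]

```text
clock: 18.68
tcp_pos: [0.4908, -0.106, 0.0071]
orientation: [-2.218, 2.223, -0.002]
contact_force: [0.4, 0.3, 0.2]
grip_width: 0.0853
```

Call:
send_rows:
  series:
    - [[0, 0, 0], [0, 0, 0]]
    - [[0, 0, 0], [0, 0, 0]]
    - [[0, 0, 0], [0, 0, 0]]
    - [[0, 0, 0], [0, 0, 0]]
    - [[0, 0, 0], [0, 0, 0]]
    - [[0, 0, 0], [0, 0, 0]]
  fingers: 255

```text
clock: 19.42
tcp_pos: [0.4905, -0.1059, 0.007]
orientation: [-2.219, 2.223, -0.001]
contact_force: [-1.7, 0.1, 7.0]
grip_width: 0.0506
```

Call:
send_rows:
  series:
    - [[0, 0, -0.01], [0, 0, 0]]
    - [[0, 0, -0.03], [0, 0, 0]]
    - [[0, 0, -0.04], [0, 0, 0]]
    - [[0, 0, -0.04], [0, 0, 0]]
    - [[0.03, 0.007, 0], [0, 0, 0]]
    - [[0.045, 0.01, 0], [0, 0, 0]]
    - [[0.045, 0.01, 0], [0, 0, 0]]
    - [[0.03, 0.007, 0], [0, 0, 0]]
    - [[0.0185, 0.003, 0], [0, 0, 0]]
    - [[0, 0, 0], [0, 0, 0]]
    - [[0, 0, 0], [0, 0, 0]]

```text
clock: 20.8
tcp_pos: [0.4534, -0.2726, 0.1264]
orientation: [-2.221, 2.221, 0.001]
contact_force: [0.2, -0.1, -0.2]
grip_width: 0.0505
```

```bash
python3 look.py 8
```

```text
20.8 [ 0.4534 -0.2726  0.1264] [ 0.1809 -0.1146 -0.1709] 0.05050180034552398 [ 0.6127  0.3814 -0.2308  1.987   0.1194  0.7861 -1.2573]
```

View pics/v8.png

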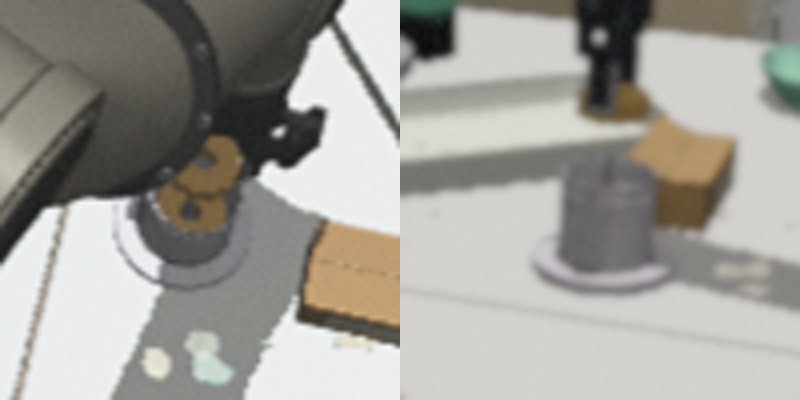

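Call:
send_rows:
  series:
    - [[0, 0, 0.01], [0, 0, 0]]
    - [[0, 0, 0.01], [0, 0, 0]]
    - [[0, 0, 0.01], [0, 0, 0]]
    - [[0, 0, 0.007], [0, 0, 0]]
    - [[0, 0, 0.003], [0, 0, 0]]
    - [[0, 0, 0], [0, 0, 0]]
    - [[0, 0, 0], [0, 0, 0]]

```text
clock: 21.78
tcp_pos: [0.4531, -0.2744, 0.0866]
orientation: [-2.219, 2.223, -0.001]
contact_force: [0.1, -0.0, 0.4]
grip_width: 0.0508
```

```bash
python3 look.py 9
```

```text
21.775 [ 0.4531 -0.2744  0.0866] [ 0.0869 -0.0098  0.3933] 0.05075604287013106 [ 0.6029  0.4409 -0.2179  2.0121  0.1434  0.7022 -1.2772]
```

View pics/v9.png

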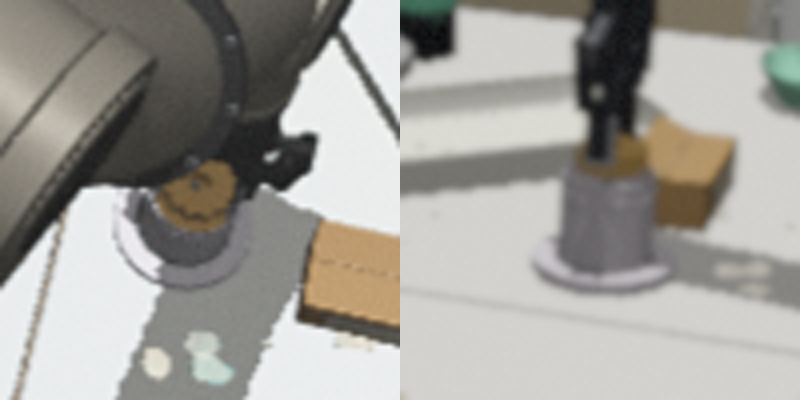

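Call:
send_rows:
  series:
    - [[0, 0, 0], [0, 0, 0]]
    - [[0, 0, 0], [0, 0, 0]]
    - [[0, 0, 0], [0, 0, 0]]
    - [[0, 0, 0], [0, 0, 0]]
    - [[0, 0, -0.01], [0, 0, 0]]
    - [[0, 0, -0.03], [0, 0, 0]]
    - [[0, 0, -0.04], [0, 0, 0]]
    - [[0, 0, -0.03], [0, 0, 0]]
    - [[-0.03, -0.003, 0], [0, 0, 0]]
    - [[-0.055, -0.005, 0], [0, 0, 0]]
    - [[-0.055, -0.005, 0], [0, 0, 0]]
    - [[-0.055, -0.005, 0], [0, 0, 0]]
    - [[-0.055, -0.005, 0], [0, 0, 0]]
    - [[-0.055, -0.005, 0], [0, 0, 0]]
    - [[-0.04, -0.005, 0], [0, 0, 0]]
    - [[-0.0285, -0.003, 0], [0, 0, 0]]
    - [[0, 0, 0], [0, 0, 0]]
    - [[0, 0, 0], [0, 0, 0]]
  fingers: 0

```text
clock: 24.12
tcp_pos: [0.4895, 0.0984, 0.1966]
orientation: [2.218, -2.224, 0.001]
contact_force: [0.5, 0.6, 0.7]
grip_width: 0.0857
```

```bash
python3 look.py 10
```

```text
24.125 [0.4895 0.0984 0.1966] [0.5177 0.6256 0.7029] 0.08569261692815265 [ 0.0743  0.2647 -0.4627  1.9795  0.1471  0.9295 -2.036 ]
```

View pics/v10.png

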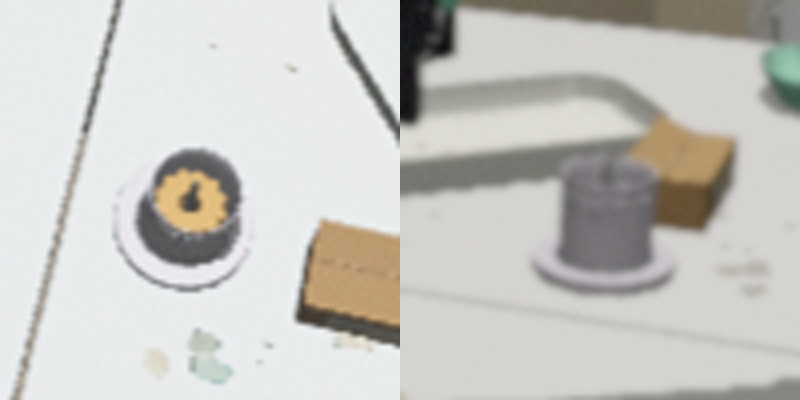

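Call:
send_rows:
  series:
    - [[0, 0, 0.03], [0, 0, 0]]
    - [[0, 0, 0.04], [0, 0, 0]]
    - [[0, 0, 0.04], [0, 0, 0]]
    - [[0, 0, 0.035], [0, 0, 0]]
    - [[0, 0, 0.025], [0, 0, 0]]
    - [[0, 0, 0.014], [0, 0, 0]]
    - [[0, 0, 0.008], [0, 0, 0]]
    - [[0, 0, 0], [0, 0, 0]]
    - [[0, 0, 0], [0, 0, 0]]

```text
clock: 25.35
tcp_pos: [0.4902, 0.0993, 0.0051]
orientation: [-2.218, 2.223, -0.001]
contact_force: [0.0, 0.2, 0.1]
grip_width: 0.0854
```

Call:
send_rows:
  series:
    - [[0, 0, 0], [0, 0, 0]]
    - [[0, 0, 0], [0, 0, 0]]
    - [[0, 0, 0], [0, 0, 0]]
    - [[0, 0, 0], [0, 0, 0]]
    - [[0, 0, 0], [0, 0, 0]]
    - [[0, 0, 0], [0, 0, 0]]
  fingers: 255

```text
clock: 26.1
tcp_pos: [0.4899, 0.0992, 0.0051]
orientation: [-2.219, 2.223, -0.001]
contact_force: [-2.5, -1.6, 7.9]
grip_width: 0.0501
```

Call:
send_rows:
  series:
    - [[0, 0, -0.01], [0, 0, 0]]
    - [[0, 0, -0.03], [0, 0, 0]]
    - [[0, 0, -0.04], [0, 0, 0]]
    - [[0, 0, -0.04], [0, 0, 0]]
    - [[0.03, 0.003, 0], [0, 0, 0]]
    - [[0.05, 0.005, 0], [0, 0, 0]]
    - [[0.05, 0.005, 0], [0, 0, 0]]
    - [[0.05, 0.005, 0], [0, 0, 0]]
    - [[0.05, 0.005, 0], [0, 0, 0]]
    - [[0.05, 0.005, 0], [0, 0, 0]]
    - [[0.045, 0.004, 0], [0, 0, 0]]
    - [[0.03, 0.003, 0], [0, 0, 0]]
    - [[0.0185, 0.0015, 0], [0, 0, 0]]
    - [[0, 0, 0], [0, 0, 0]]
    - [[0, 0, 0], [0, 0, 0]]

```text
clock: 27.98
tcp_pos: [0.4527, -0.2726, 0.1244]
orientation: [-2.221, 2.221, 0.001]
contact_force: [0.5, 0.3, -0.7]
grip_width: 0.0501
```

```bash
python3 look.py 11
```

```text
27.975 [ 0.4527 -0.2726  0.1244] [ 0.5082  0.3318 -0.7389] 0.05008458893067637 [ 0.6837  0.3919 -0.3177  1.9849  0.1676  0.7899 -1.3006]
```

View pics/v11.png

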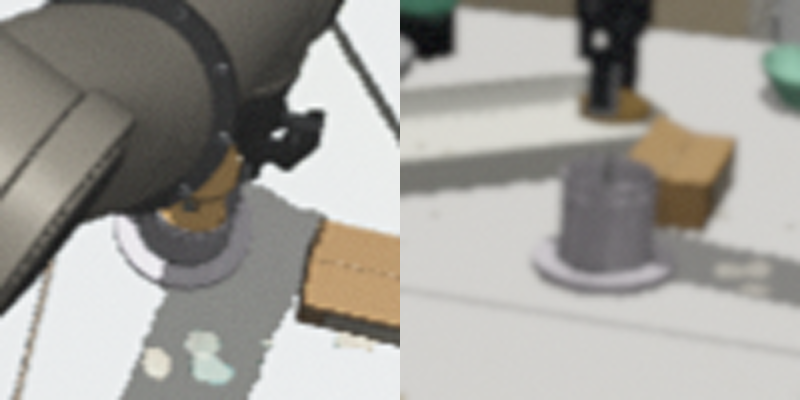

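Call:
send_rows:
  series:
    - [[0, -0.0005, 0.01], [0, 0, 0]]
    - [[0, 0, 0.01], [0, 0, 0]]
    - [[0, 0, 0.01], [0, 0, 0]]
    - [[0, 0, 0.007], [0, 0, 0]]
    - [[0, 0, 0.003], [0, 0, 0]]
    - [[0, 0, 0], [0, 0, 0]]
    - [[0, 0, 0], [0, 0, 0]]

```text
clock: 28.95
tcp_pos: [0.4531, -0.2744, 0.0846]
orientation: [-2.219, 2.224, -0.001]
contact_force: [-0.0, 0.0, -0.5]
grip_width: 0.0499
```

```bash
python3 look.py 12
```

```text
28.95 [ 0.4531 -0.2744  0.0846] [-0.0368  0.0223 -0.4539] 0.049947241220900586 [ 0.6687  0.452  -0.2997  2.0087  0.1997  0.7079 -1.3278]
```

View pics/v12.png

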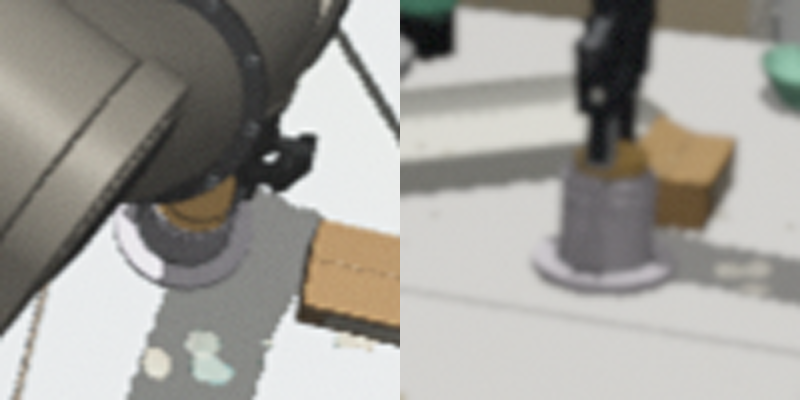

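Call:
send_rows:
  series:
    - [[0, 0, 0], [0, 0, 0]]
    - [[0, 0, 0], [0, 0, 0]]
    - [[0, 0, 0], [0, 0, 0]]
    - [[0, 0, 0], [0, 0, 0]]
    - [[0, 0, -0.01], [0, 0, 0]]
    - [[0, 0, -0.03], [0, 0, 0]]
    - [[0, 0, -0.04], [0, 0, 0]]
    - [[0, 0, -0.03], [0, 0, 0]]
    - [[-0.03, -0.003, 0], [0, 0, 0]]
    - [[-0.055, -0.005, 0], [0, 0, 0]]
    - [[-0.055, -0.005, 0], [0, 0, 0]]
    - [[-0.055, -0.003, 0], [0, 0, 0]]
    - [[-0.055, 0, 0], [0, 0, 0]]
    - [[-0.04, 0, 0], [0, 0, 0]]
    - [[0, 0, 0], [0, 0, 0]]
  fingers: 0

```text
clock: 30.92
tcp_pos: [0.4695, 0.0193, 0.1953]
orientation: [-2.225, 2.215, -0.001]
contact_force: [-0.1, -0.6, 0.3]
grip_width: 0.0859
```

```bash
python3 look.py 13; python3 - <<'E'
import cv2,numpy as np
t=cv2.imread('pics/top0.png'); s=cv2.imread('pics/side13.png'); s0=cv2.imread('pics/side0.png')
f=lambda i:cv2.resize(i,None,fx=10,fy=10,interpolation=cv2.INTER_CUBIC)
cv2.imwrite('pics/z14.png',np.hstack([f(t[187:227,160:200]),f(s0[275:315,240:280])]))
E
```

```text
30.925 [0.4695 0.0193 0.1953] [-0.1173 -0.5935  0.2939] 0.0858500752774153 [ 0.2853  0.2227 -0.5174  2.0413  0.1381  0.9089 -1.8728]
```

View pics/v13.png

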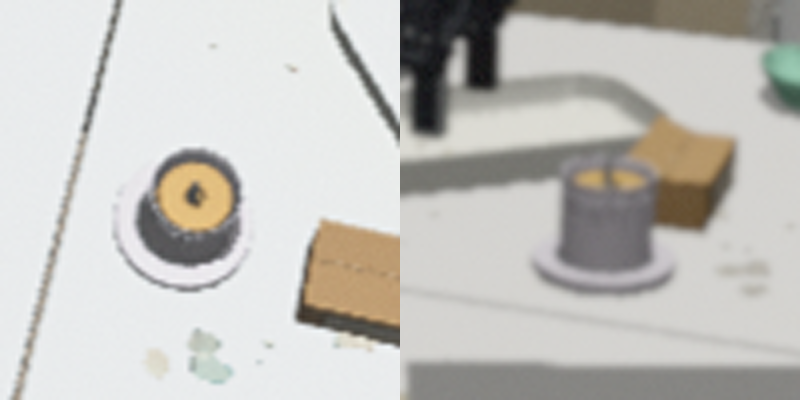

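View pics/z14.png

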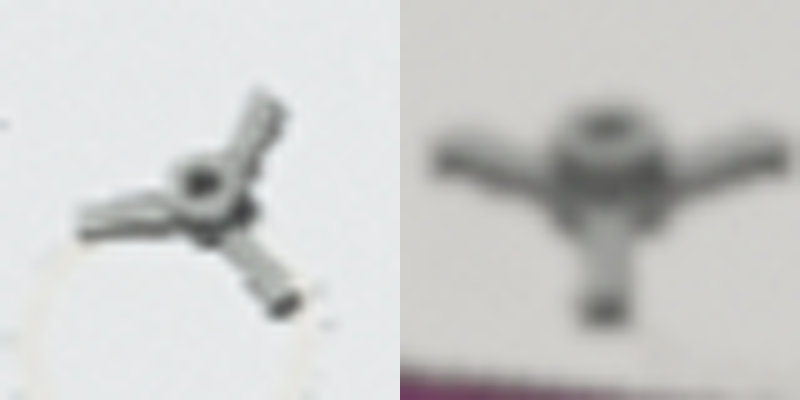

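```bash
python3 - <<'E'
from h import *
np.set_printoptions(precision=4,suppress=True)
T=load('top');S=load('side')
print(ray(T,179.75,204.65,.023),ray(S,260.25,287.25,.023))
E
```

```text
[0.476  0.2616 0.023 ] [0.4741 0.2589 0.023 ]
```

Call:
send_rows:
  series:
    - [[-0.03, -0.0005, 0], [0, 0, 0]]
    - [[-0.05, -0.001, 0], [0, 0, 0]]
    - [[-0.05, -0.001, 0], [0, 0, 0]]
    - [[-0.05, -0.001, 0], [0, 0, 0]]
    - [[-0.04, -0.001, 0], [0, 0, 0]]
    - [[-0.0245, -0.001, 0.01], [0, 0, 0]]
    - [[0, 0, 0.03], [0, 0, 0]]
    - [[0, 0, 0.04], [0, 0, 0]]
    - [[0, 0, 0.04], [0, 0, 0]]
    - [[0, 0, 0.03], [0, 0, 0]]
    - [[0, 0, 0.02], [0, 0, 0]]
    - [[0, 0, 0], [0, 0, 0]]
    - [[0, 0, 0], [0, 0, 0]]
  fingers: 0

```text
clock: 32.65
tcp_pos: [0.4763, 0.2604, 0.0253]
orientation: [-2.218, 2.223, -0.001]
contact_force: [0.8, -0.1, 0.8]
grip_width: 0.0855
```

Call:
send_rows:
  series:
    - [[0, 0.001, 0.006], [0, 0, 0]]
    - [[0, 0, 0.005], [0, 0, 0]]
    - [[0, 0, 0], [0, 0, 0]]

```text
clock: 33.02
tcp_pos: [0.4742, 0.26, 0.0131]
orientation: [2.219, -2.223, 0.0]
contact_force: [-0.2, -0.4, -0.0]
grip_width: 0.0854
```

Call:
send_rows:
  series:
    - [[0, 0, 0], [0, 0, 0]]
    - [[0, 0, 0], [0, 0, 0]]
    - [[0, 0, 0], [0, 0, 0]]
    - [[0, 0, 0], [0, 0, 0]]
    - [[0, 0, 0], [0, 0, 0]]
    - [[0, 0, 0], [0, 0, 0]]
    - [[0, 0, 0], [0, 0, 0]]
    - [[0, 0, 0], [0, 0, 0]]
  fingers: 255
  grip_force: 40

```text
clock: 34.02
tcp_pos: [0.4744, 0.2602, 0.0135]
orientation: [-2.219, 2.224, -0.0]
contact_force: [-0.7, -1.7, 5.4]
grip_width: 0.0216
```

```bash
python3 look.py 15; python3 - <<'E'
import cv2,numpy as np
t=cv2.imread('pics/top15.png'); s=cv2.imread('pics/side15.png')
f=lambda i:cv2.resize(i,None,fx=5,fy=5,interpolation=cv2.INTER_CUBIC)
cv2.imwrite('pics/z15.png',np.hstack([f(t[170:250,140:220]),f(s[245:325,220:300])]))
E
```

```text
34.025 [0.4744 0.2602 0.0135] [-0.7013 -1.7193  5.4377] 0.02161324660296504 [-0.2457  0.6141 -0.473   2.      0.4605  0.6325 -2.5951]
```

View pics/z15.png

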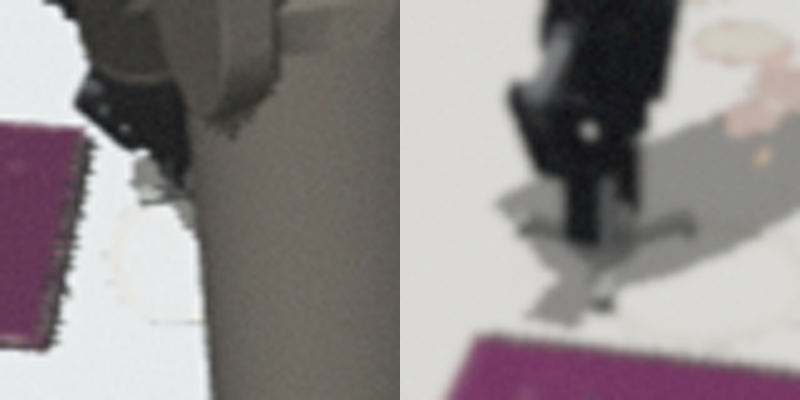

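Call:
send_rows:
  series:
    - [[0, 0, -0.01], [0, 0, 0]]
    - [[0, 0, -0.03], [0, 0, 0]]
    - [[0, 0, -0.04], [0, 0, 0]]
    - [[0, 0, -0.035], [0, 0, 0]]
    - [[0.0347, 0, 0], [0, 0, 0]]
    - [[0.05, -0.01, 0], [0, 0, 0]]
    - [[0.05, -0.01, 0], [0, 0, 0]]
    - [[0.05, 0, 0], [0, 0, 0]]
    - [[0.05, 0, 0], [0, 0, 0]]
    - [[0.05, 0, 0], [0, 0, 0]]
    - [[0.05, 0.01, 0], [0, 0, 0]]
    - [[0.05, 0.01, 0], [0, 0, 0]]
    - [[0.05, 0.01, 0], [0, 0, 0]]
    - [[0.05, 0.0075, 0], [0, 0, 0]]
    - [[0.03, 0.004, 0], [0, 0, 0]]
    - [[0.02, 0, 0], [0, 0, 0]]
    - [[0, 0, 0], [0, 0, 0]]
    - [[0, 0, 0], [0, 0, 0]]
    - [[0, 0, 0], [0, 0, 0]]

```text
clock: 36.5
tcp_pos: [0.4523, -0.2728, 0.1284]
orientation: [-2.222, 2.22, 0.001]
contact_force: [-0.1, -1.2, -1.0]
grip_width: 0.0216
```

```bash
python3 look.py 16; python3 - <<'E'
import cv2,numpy as np
t=cv2.imread('pics/top16.png'); s=cv2.imread('pics/side16.png')
f=lambda i:cv2.resize(i,None,fx=8,fy=8,interpolation=cv2.INTER_CUBIC)
cv2.imwrite('pics/z16.png',np.hstack([f(t[215:275,320:370]),f(s[150:210,315:365])]))
E
```

```text
36.5 [ 0.4523 -0.2728  0.1284] [-0.1457 -1.2211 -0.9505] 0.021562726806938284 [ 0.7812  0.4014 -0.4373  1.9763  0.2294  0.8117 -1.3547]
```

View pics/z16.png

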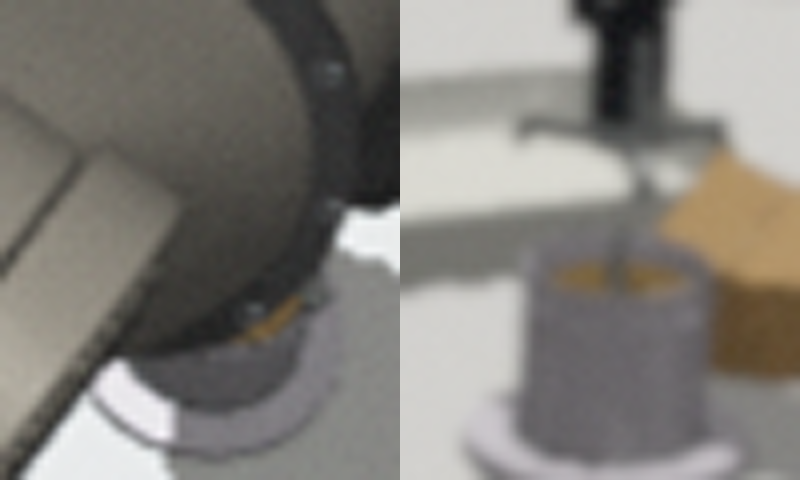

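```bash
python3 - <<'E'
import cv2,numpy as np
t=cv2.imread('pics/top13.png'); s=cv2.imread('pics/side13.png')
f=lambda i:cv2.resize(i,None,fx=13,fy=13,interpolation=cv2.INTER_CUBIC)
cv2.imwrite('pics/z17.png',np.hstack([f(t[233:263,333:363]),f(s[172:202,326:356])]))
E
python3 - <<'E'
from h import *
T=load('top');S=load('side')
for x,y in((.4532,-.2745),):
 for n,f,ou,ov in(('T',T,333,233),('S',S,326,172)):
  # biases: top sees +1.25mm, side -1.25mm
  b=.00125 if n=='T' else -.00125
  print(n,[tuple(round(float((q-o+.5)*13-.5)) for q,o in zip(proj(f,(x+b,y+b,h)),(ou,ov))) for h in(.067,.078,.085,.092)])
E
```

```text
T [(202, 201), (208, 183), (212, 171), (216, 159)]
S [(213, 179), (216, 132), (217, 102), (219, 72)]
```

View pics/z17.png

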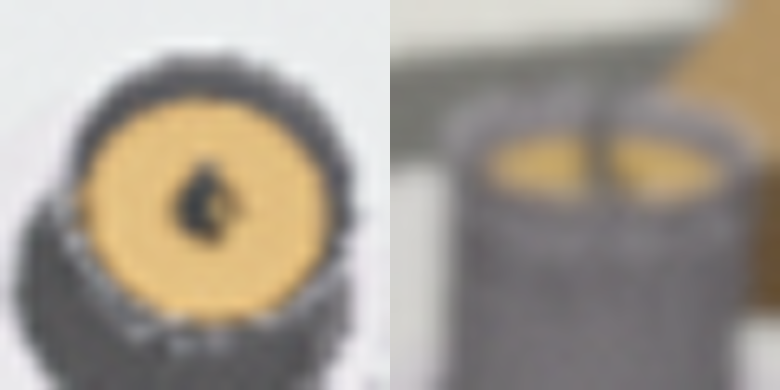

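Call:
send_rows:
  series:
    - [[0, -0.0005, 0.01], [0, 0, 0]]
    - [[0, 0, 0.01], [0, 0, 0]]
    - [[0, 0, 0.008], [0, 0, 0]]
    - [[0, 0, 0.004], [0, 0, 0]]
    - [[0, 0, 0], [0, 0, 0]]
    - [[0, 0, 0], [0, 0, 0]]

```text
clock: 37.35
tcp_pos: [0.4526, -0.2745, 0.0965]
orientation: [-2.219, 2.223, -0.001]
contact_force: [0.3, 0.4, 0.3]
grip_width: 0.0216
```

```bash
python3 look.py 18; python3 - <<'E'
import cv2,numpy as np
t=cv2.imread('pics/top18.png'); s=cv2.imread('pics/side18.png')
f=lambda i:cv2.resize(i,None,fx=8,fy=8,interpolation=cv2.INTER_CUBIC)
cv2.imwrite('pics/z18.png',np.hstack([f(t[215:275,320:370]),f(s[150:210,315:365])]))
E
```

```text
37.35 [ 0.4526 -0.2745  0.0965] [0.2735 0.3851 0.323 ] 0.021556917037469328 [ 0.7654  0.4485 -0.4187  1.9962  0.2622  0.748  -1.3829]
```

View pics/z18.png

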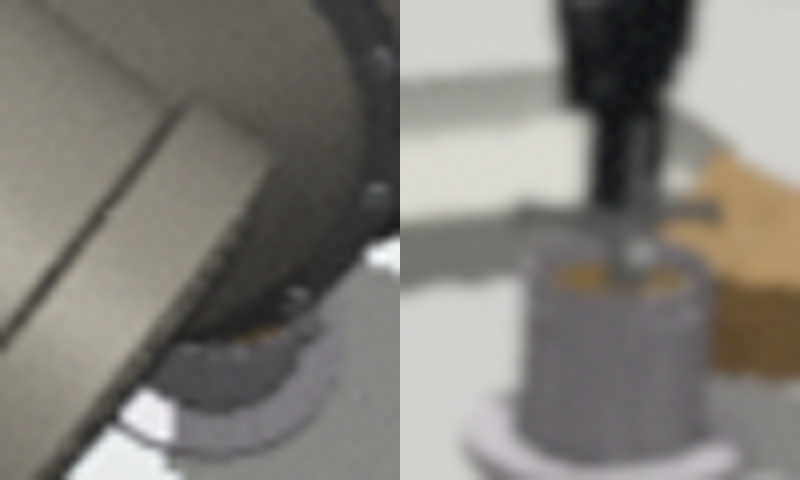

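Call:
send_rows:
  series:
    - [[0, 0, 0.003], [0, 0, 0]]
    - [[0, 0, 0.003], [0, 0, 0]]
    - [[0, 0, 0.003], [0, 0, 0]]
    - [[0, 0, 0], [0, 0, 0]]
    - [[0, 0, 0], [0, 0, 0]]

```text
clock: 38.08
tcp_pos: [0.4524, -0.2744, 0.0873]
orientation: [-2.219, 2.224, 0.0]
contact_force: [0.3, 0.5, 0.2]
grip_width: 0.0217
```

Call:
send_rows:
  series:
    - [[0, 0, 0.001], [0, 0, 0]]
    - [[0, 0, 0.001], [0, 0, 0]]
    - [[0, 0, 0.001], [0, 0, 0]]
    - [[0, 0, 0], [0, 0, 0]]

```text
clock: 38.58
tcp_pos: [0.4524, -0.2745, 0.0845]
orientation: [2.219, -2.224, 0.0]
contact_force: [-0.6, 0.7, 2.3]
grip_width: 0.0217
```

```bash
python3 look.py 19; python3 - <<'E'
import cv2,numpy as np
t=cv2.imread('pics/top19.png'); s=cv2.imread('pics/side19.png')
f=lambda i:cv2.resize(i,None,fx=8,fy=8,interpolation=cv2.INTER_CUBIC)
cv2.imwrite('pics/z19.png',np.hstack([f(t[215:275,320:370]),f(s[150:210,315:365])]))
E
```

```text
38.575 [ 0.4524 -0.2745  0.0845] [-0.5575  0.6982  2.3257] 0.02174938575629739 [ 0.7582  0.4664 -0.4111  2.0035  0.2747  0.7245 -1.3938]
```

View pics/z19.png

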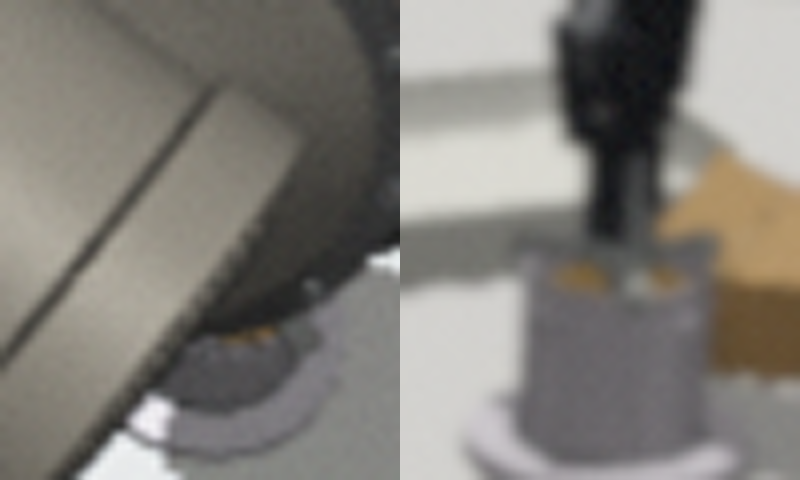

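Call:
send_rows:
  series:
    - [[0, 0, 0], [0, 0, 0]]
    - [[0, 0, 0], [0, 0, 0]]
    - [[0, 0, 0], [0, 0, 0]]
    - [[0, 0, 0], [0, 0, 0]]
    - [[0, 0, 0], [0, 0, 0]]
    - [[0, 0, 0], [0, 0, 0]]
    - [[0, 0, -0.01], [0, 0, 0]]
    - [[0, 0, -0.03], [0, 0, 0]]
    - [[0, 0, -0.04], [0, 0, 0]]
    - [[0, 0, -0.04], [0, 0, 0]]
    - [[-0.04, -0.01, 0], [0, 0, 0]]
    - [[-0.05, -0.01, 0], [0, 0, 0]]
    - [[-0.05, -0.01, 0], [0, 0, 0]]
    - [[-0.05, 0, 0], [0, 0, 0]]
    - [[-0.05, 0, 0], [0, 0, 0]]
    - [[-0.05, 0, 0], [0, 0, 0]]
    - [[0, 0, 0], [0, 0, 0]]
    - [[0, 0, 0], [0, 0, 0]]
  fingers: 0

```text
clock: 40.92
tcp_pos: [0.4829, 0.015, 0.2047]
orientation: [2.219, -2.223, 0.001]
contact_force: [-0.0, -0.9, 0.0]
grip_width: 0.0855
```

```bash
python3 look.py 20; python3 - <<'E'
import cv2,numpy as np
t=cv2.imread('pics/top20.png'); s=cv2.imread('pics/side20.png')
f=lambda i:cv2.resize(i,None,fx=8,fy=8,interpolation=cv2.INTER_CUBIC)
cv2.imwrite('pics/z20.png',np.hstack([f(t[215:275,320:370]),f(s[150:210,315:365])]))
E
```

```text
40.925 [0.4829 0.015  0.2047] [-0.0051 -0.9088  0.0447] 0.08545978489252036 [ 0.3872  0.2505 -0.6274  1.9973  0.1811  0.9477 -1.9043]
```

View pics/z20.png

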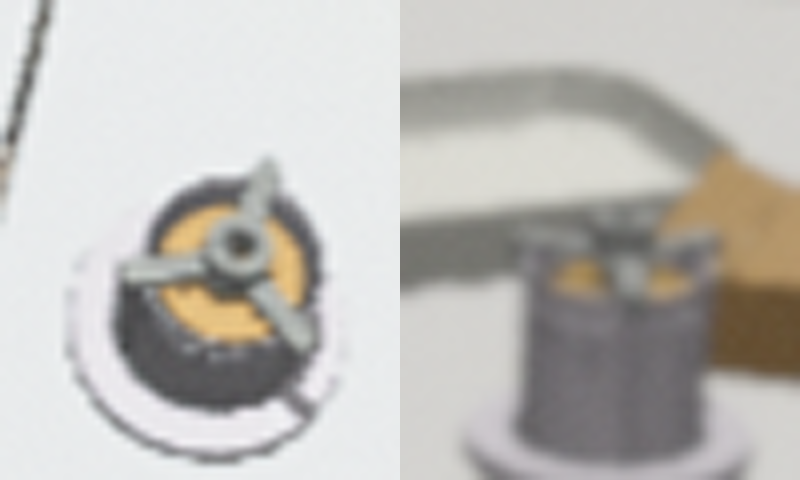

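View pics/side20.png

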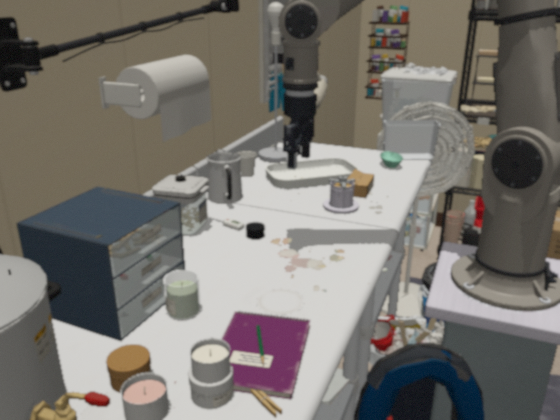

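```bash
python3 - <<'E'
from h import *
S=load('side');b,m,l=blobs(S,(8,90,60),(30,255,255),60)
print([c.round(1) for st,c in b if 340<c[0]<370]); b,m,l=blobs(S,(0,0,0),(180,255,60),60)
print([c.round(1) for st,c in b if 240<c[0]<270 and c[1]>200])
a=cv2.imread('pics/side0.png');c=cv2.imread('pics/side20.png');print('jar diff',cv2.absdiff(a,c)[270:318,162:202].mean())
print(r.hand_in())
E
```

```text
[array([361. , 182.8])]
[array([254.8, 230.5])]
jar diff 2.1411458333333333
the job is handed in; nothing more can be done
None
```

The candle mould is assembled and handed in at about 41 s of the 115 s allowed.

- **Order:** I stood the tube on the base round the plug and pin. Then I dropped the thick, fluted and thin discs over the pin in that order, and set the spider over the pin last.
- **Checks on the parts:** A picture after each disc showed it lying flat in the tube with the pin through its hole. The last pictures show the spider level, with all three arms on the rim. It touched down at tool height 84.5 mm, the height worked out beforehand, with 2.3 N on the tool. The gripper was open and well clear at hand-in.
- **Bystanders:** The tin is at the same pixel as at the start, and the jar area is unchanged in the side view. The carton's colour blob shifted about 2 px in the side view. The same shift appears as soon as the tube stands in front of it, so I put it down to that and not to movement.
- **Disagreements:** The two cameras differed by about 2.5 mm in x and y throughout, so I used their average. The grip width read 1–3 mm under the true sizes each time. During the spider's descent the arm blocked the top view, so only the side view and the force reading guided it.

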